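# Rebuild the sample carousel on its spindle

## Task

The analyser's sample carousel has been taken apart for cleaning; put it back together on the upright spindle of its drive unit: the steel collar first, then the blue carousel with its hub up, then the yellow clamp ring. Guide each part down the spindle rather than letting it drop, until it sits flat and fully home on what is beneath it. Leave the old black ring and everything else on the bench as they are.

Things in the scene. Friction and masses are not known exactly. Their poses are not given: they have to be found in the camera images.
- drive: Carousel drive unit, fixed to the table: white box 150 x 150 mm, its top 30 mm above the table. Origin under its centre at table height, z up. On its centre is a round steel seat plate (60 mm diameter, top 36 mm above the table) with an upright dark spindle.
- seat (a point): Centre of the top of the seat plate, on the spindle's axis, 36 mm above the table; z up along the spindle. The plain collar rests here.
- spindle_tip (a point): Top of the spindle, 54 mm above the seat. The spindle is a solid fixed post 21 mm in diameter; its top 8 mm taper to 13 mm.
- collar: Plain steel-grey collar: outer diameter 50 mm, bore 24 mm, 12 mm high, about 0.1 kg, lying flat on the mat. Origin at the centre of its underside, z up along the bore.
- carousel: Blue sample carousel: flat disc 110 mm in diameter and 7 mm thick with ten dark wells, and on it a raised hub, 44 mm in diameter, whose top is 22 mm above the disc's underside; bore 24 mm right through. About 0.12 kg. Lies hub up on the mat. Origin at the centre of its underside, z up along the bore.
- clamp: Yellow clamp ring with black grip ribs: outer diameter 50 mm (52 mm over the ribs, which are look only), bore 24 mm, 14 mm high, about 0.05 kg, lying flat on the mat. Origin at the centre of its underside, z up along the bore.
- mat: Grey mat fixed to the table, 270 x 280 mm, 4 mm thick; collar, carousel and clamp ring lie on it in any arrangement, at least 110 mm between centres. Origin under its centre at table height.
- cup: Bystander: small white open sample cup, 20 mm diameter, 24 mm high, on the mat's far edge. Origin at the centre of its underside.
- brush: Bystander: green cleaning brush, 90 mm long, lying on the mat's far edge. Origin on its underside.
- old_ring: Bystander: old black ring, 50 mm diameter, 14 mm high, bore 24 mm, lying on the table at the right; not to be used. Origin at the centre of its underside.
- screwdriver: Bystander: screwdriver with a red handle, 170 mm long, lying on the table at the left. Origin on its underside.
- bottle: Bystander: white bottle, 56 mm diameter, 140 mm high, on the left of the table. Origin at the centre of its underside.
- beaker: Bystander: glass beaker, 68 mm diameter, 85 mm high, on the right of the table. Origin at the centre of its underside.
Not all that is in view belongs to the job. What is shaped like the collar but green or orange is not meant. Of the things that look like the carousel, take the one that is farthest from the robot's base at the start.

How it is judged:
On the way, in this order (a step that is already met when the one before it is completed fails the run):
1. the steel collar is home on the seat (z of collar in the frame of seat between -0.0025 and 0.0025 m and horizontal distance between collar and seat below 0.004 m and angle between collar's own z axis and vertical below 0.08 rad), for 0.2 s.
2. the blue carousel is home on the collar (all of step 1 and z of carousel in the frame of collar between 0.0095 and 0.0145 m and horizontal distance between carousel and seat below 0.004 m and angle between carousel's own z axis and vertical below 0.08 rad), for 0.2 s.
At the end, for the whole second after the job is handed in: On the spindle from below: steel collar on the seat, blue carousel (hub up) on the collar, yellow clamp ring on the carousel's hub. Each is within 2.5 mm of its fully home height on the part beneath, within 4 mm of the spindle's axis, tilted less than 0.08 rad, and at rest (under 0.02 m/s) (all of step 2 and z of clamp in the frame of carousel between 0.0195 and 0.0245 m and horizontal distance between clamp and seat below 0.004 m and angle between clamp's own z axis and vertical below 0.08 rad and linear speed of each of collar, carousel, clamp below 0.02 m/s); the robot touches nothing.
It fails at once if the steel collar was let drop down the spindle (faster than 0.4 m/s while round it) (horizontal distance between collar and seat below 0.006 m and z of collar in the frame of seat below 0.054 m and linear speed of collar above 0.4 m/s).
It fails at once if the blue carousel was let drop down the spindle (faster than 0.4 m/s while round it) (horizontal distance between carousel and seat below 0.006 m and z of carousel in the frame of seat below 0.054 m and linear speed of carousel above 0.4 m/s).
It fails at once if the yellow clamp ring was let drop down the spindle (faster than 0.4 m/s while round it) (horizontal distance between clamp and seat below 0.006 m and z of clamp in the frame of seat below 0.054 m and linear speed of clamp above 0.4 m/s).
It fails at once if a bystander was moved by more than 30 mm (distance of any of cup, brush, old_ring, screwdriver, bottle, beaker from where it was at the start of the episode above 0.03 m).
It fails at once if the sample cup, bottle or beaker was tipped over (angle between any of cup, bottle, beaker's own z axis and vertical above 0.7 rad).
It also fails if it takes over 72 s, if anything falls off the work surface, if the arm or the gripper's body presses on something with over 40 N, if the wrist force passes 120 N, or if a joint passes its speed limit or range.

## Robot

A 7-joint arm with a two-finger parallel gripper is mounted at the origin on the work surface. World frame = base frame: x ahead of the robot, y to its left, z up, the work surface at z = 0. Lengths are in m, angles in rad, forces in N, time in s.
With the tool pointing down it reaches from about 0.4 to 0.85 m from the base axis. Payload 10.4 kg.
Tool frame: the origin (TCP) lies at the very end of the fingers, on their centre line; the grasp point (between the pads) lies 19 mm behind it; z points along the fingers, y is the line along which they close (so a half turn about z gives the same grasp; the last joint's range is limited). The gripper opens to 85 mm and grips with 20 to 120 N. Pads are 22 mm wide; open, the fingers measure 114 mm over their backs; the gripper's body (76 mm by 85 mm) begins 54 mm behind the grasp point. The pads swing forward as they close: fully open they stand 13 mm farther back than shut.
Start: joints at [1.261, 0.332, -0.065, 1.46, 0.022, 1.35, -0.088], TCP at [0.177, -0.599, 0.231] pointing down, gripper open.
Joint ranges: [-2.6, 2.6], [-0.5, 2.12], [-1.47, 1.34], [0.16, 2.42], [-1.27, 4.41], [0.06, 2.06], [-2.6, 2.6]. Speed limits (rad/s): [2.22, 2.22, 2.79, 2.79, 3.14, 3.14, 3.14].

## Interface

Orientations are given as a unit quaternion [w, x, y, z].
In Python, from bench import ctrl gives the robot as it stands.
- The arm moves only by the tool carry_out, never from a script. Its argument "series" is a list that holds one entry, the list of rows, each a list of 7 numbers: the shift along the tool's x, y, z in units of 0.6 m (1.0 is 0.6 m), then the turn, a rotation vector about the tool's x, y, z in units of pi rad (1.0 is pi rad), then the closure, from 0 (fully open) to 1 (shut). In form: [[[dx, dy, dz, wx, wy, wz, hand], ...]]. A call has 1 to 5 rows; each row is the pose to reach, as a shift and turn from the pose commanded when the call began, along the tool's axes at that moment, turning the shorter way round; what a row does not reach only later rows make up. A row lasts 1/8 s, in which the tool goes at most 62.5 mm and 10.7 degrees, less where a joint would pass 70% of its speed; a pose out of reach is approached as far as the arm can. A call with a number of a shift or a turn outside -1 to 1 is refused whole. A call with a gripper value outside its range is refused whole. The fingers move at their own pace and stop on an object; the grip force is fixed at half the most. Time passes only in rows, so rows that repeat a pose let the fingers close. It gives the time, the measured TCP pose, the force, the opening and the grip force at its end, in the units of the state.
- ctrl.sense(): the state, without advancing time (a new reading comes with each control period).
- ctrl.grab_frame(name): name is "scene" or "top"; returns a dict with "img" (420x560x3 uint8, red, green, blue), "camera_matrix" (3x3 intrinsics, pixels), "k1" (the pictures are not rectified: a ray, as slopes to the right and down, at radius r is drawn at 1 + k1 r^2 times it, then the intrinsics apply), "eye" and "orientation" of the camera in the world. Camera axes: x right, y down, z forward; pixel columns grow to the right and rows downward; lengths in m; the calibration is good to about 2 mm. A picture is of the moment at which its call begins. There is no depth.
- ctrl.hand_in(): hands the job in; it is judged then, once.
The state is a dict: "time_s": time; "qpos": joint angles; "qd": joint speeds; "joint_torque": joint torques, N m; "position": TCP position; "tool_rot": TCP orientation; "wrist_force": force on the tool from outside, world axes, zero at the start; "ft_torque": the same for the moment, N m; "gripper_width": finger opening in m; "grip_force": force on a finger pad.
Only numpy, scipy, OpenCV 4.12 (cv2) and the standard library are available. Lean on these libraries where they do the work, as an engineer would, in place of code of your own. Each camera call takes 0.05 s, during which the arm holds its last target. There are 200 camera calls.

## Working session

There is one attempt and no reset: what is moved stays moved. The work goes in short steps, Python scripts to look and compute and a tool call to move; the robot and the scene stay as the last step left them, time stands still between calls to the robot, and variables do not carry over. Pictures are saved under pics/ and viewed, at most 11 in all, crops included, and the job is handed in when it is done.

Besides the shell and the picture viewer there is one more tool, called after "Call:" in YAML: its name, and indented under it one key for each argument. carry_out: Moves the arm, as the interface text tells. Its arguments: {"type":"object","properties":{"series":{"type":"array","items":{"type":"array","items":{"type":"array","items":{"type":"number"}}}}},"required":["series"]}

```bash
mkdir -p pics; cat > h.py <<'E'
import numpy as np, cv2, sys
from scipy.spatial.transform import Rotation as R
from bench import ctrl
def snap(name,fn):
    f=ctrl.grab_frame(name); cv2.imwrite(fn,f['img'][:,:,::-1]); np.save(fn+'.npy',f,allow_pickle=True); return f
def rot(f):
    o=np.array(f['orientation']); return o if o.shape==(3,3) else R.from_quat(o,scalar_first=True).as_matrix()
def world(f,uv,z):
    K=np.array(f['camera_matrix']); k=f['k1']; d=(np.array(uv,float)-K[:2,2])/[K[0,0],K[1,1]]
    u=d.copy()
    for _ in range(30): u=d/(1+k*(u@u))
    r=rot(f)@[u[0],u[1],1]; e=np.array(f['eye']); return e+r*(z-e[2])/r[2]
def pix(f,p):
    K=np.array(f['camera_matrix']); c=rot(f).T@(np.array(p)-f['eye']); s=c[:2]/c[2]; s=s*(1+f['k1']*(s@s))
    return s*[K[0,0],K[1,1]]+K[:2,2]
def load(fn): return np.load(fn+'.npy',allow_pickle=True).item()
E
python3 - <<'E'
from h import *
for n in('scene','top'):
    f=snap(n,f'pics/{n}0.png'); print(n,f['camera_matrix'],f['k1'],f['eye'],f['orientation'])
s=ctrl.sense(); print(s)
E
```

```text
scene [[388.44800206   0.         272.66617769]
 [  0.         388.44800206 209.82213792]
 [  0.           0.           1.        ]] -0.05124279503012349 [ 1.02383552 -0.17555305  0.91788266] [-0.2241609   0.8018149   0.53143476 -0.15627493]
top [[542.41373283   0.         281.24303015]
 [  0.         542.41373283 217.82293727]
 [  0.           0.           1.        ]] 0.04800908510041684 [0.45606372 0.01076877 1.88348709] [-0.02544896  0.70811892 -0.70542144  0.01733605]
{'time_s': 0.1, 'qpos': array([ 1.26139394,  0.33282282, -0.06472759,  1.46080798,  0.02161284,
        1.34989818, -0.08850024]), 'qd': array([ 1.02428011e-03, -3.13466794e-03, -2.19629758e-05, -3.18404626e-03,
        1.15599320e-03,  6.84305755e-04, -1.45475050e-03]), 'joint_torque': array([ 7.88802517e-04, -6.26738977e+01,  4.85841266e-02, -3.92426419e+01,
        1.61090906e-02,  6.97335927e-03,  1.30005122e-05]), 'position': array([ 0.1767254 , -0.59916653,  0.2306103 ]), 'tool_rot': array([-6.08988161e-04,  9.89732119e-01,  1.42933369e-01, -1.16904890e-04]), 'wrist_force': array([-0.00703683,  0.63599436,  0.33090266]), 'ft_torque': array([-0.03644596,  0.00893078, -0.02307273]), 'grip_force': 0.0, 'gripper_width': 0.08543720405459683}
```

View pics/top0.png

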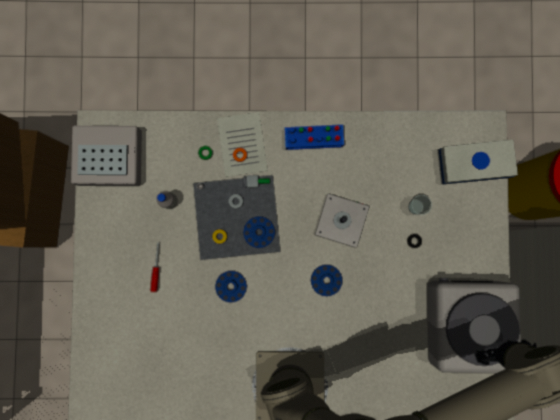

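View pics/scene0.png

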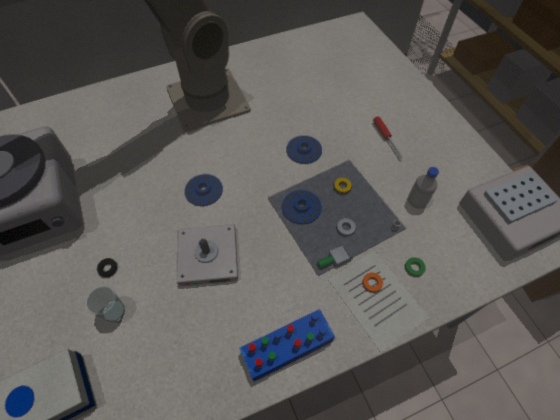

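Top view, candidates:
- Collar: grey ring (236,201). Look-alikes are green (205,153), orange (240,155) and the black old ring (414,241).
- Carousel: blue discs at (259,232), (230,286) and (326,280). The one at (259,232) on the mat looks farthest from the base.
- Clamp: yellow ring (219,237).
- Spindle: about (343,219).

I'll check these in a close crop.

```bash
python3 - <<'E'
from h import *
f=load('pics/top0.png'); im=cv2.imread('pics/top0.png')
c=im[170:310,190:380]; c=cv2.resize(c,None,fx=4,fy=4,interpolation=cv2.INTER_CUBIC)
c=cv2.convertScaleAbs(c,alpha=1.6,beta=10); cv2.imwrite('pics/c1.png',c)
for n,uv,z in[('collar',(236,201),.016),('car',(259,232),.011),('d1',(230,286),.007),('d2',(326,280),.007),('clamp',(219,237),.018),('drive',(342.5,220),.03),('tip',(343,219),.09)]:
    w=world(f,uv,z); print(n,w.round(4),np.hypot(*w[:2]).round(3))
g=load('pics/scene0.png'); im=cv2.imread('pics/scene0.png')
c=im[120:300,165:425]; c=cv2.resize(c,None,fx=3,fy=3,interpolation=cv2.INTER_CUBIC)
c=cv2.convertScaleAbs(c,alpha=1.6,beta=10); cv2.imwrite('pics/c2.png',c)
E
```

```text
collar [0.6269 0.1891 0.016 ] 0.655
car [0.5202 0.1091 0.011 ] 0.531
d1 [0.3342 0.2078 0.007 ] 0.394
d2 [ 0.3562 -0.1221  0.007 ] 0.377
clamp [0.5022 0.2463 0.018 ] 0.559
drive [ 0.5616 -0.177   0.03  ] 0.589
tip [ 0.5615 -0.1726  0.09  ] 0.587
```

View pics/c1.png

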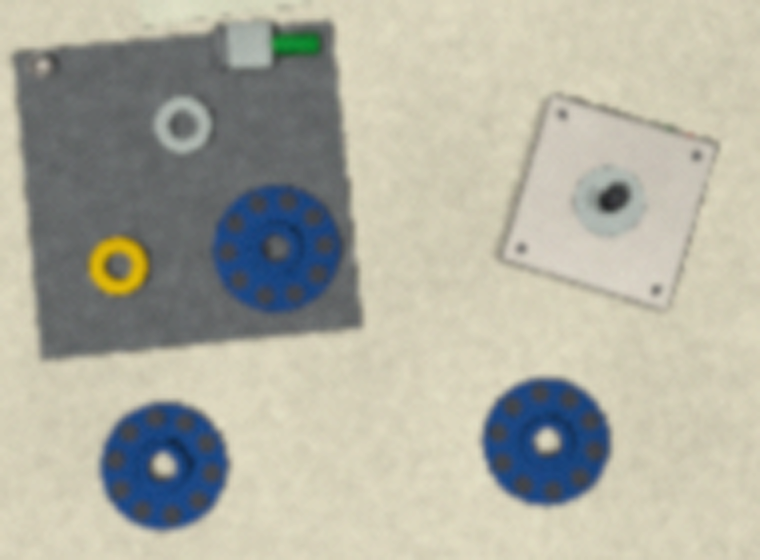

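View pics/c2.png

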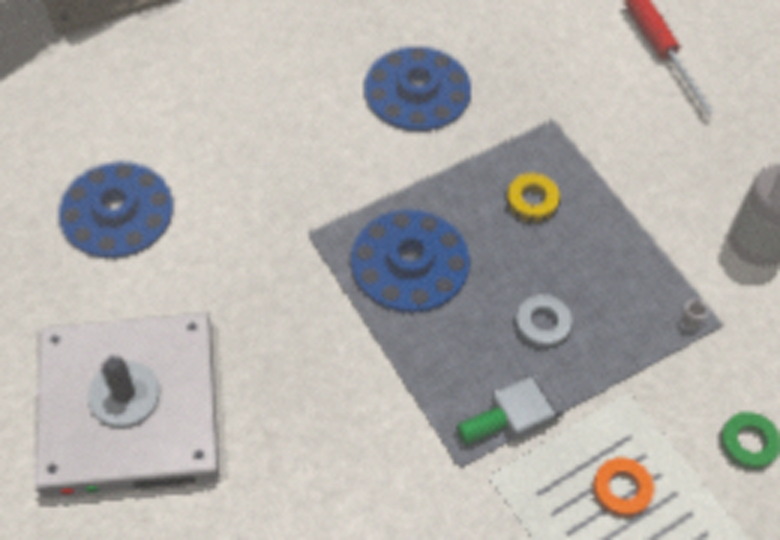

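```bash
cat > seg.py <<'E'
from h import *
def cen(fn,roi,kind):
    im=cv2.imread(fn); x0,y0,x1,y1=roi; c=im[y0:y1,x0:x1]
    c=cv2.resize(c,None,fx=8,fy=8,interpolation=cv2.INTER_CUBIC).astype(int); b,g,r=c[...,0],c[...,1],c[...,2]
    m={'blue':(b-r>30),'yellow':(r-b>50),'grey':(g>120)}[kind].astype(np.uint8)
    cs,_=cv2.findContours(m,0,2); k=max(cs,key=cv2.contourArea); h=cv2.convexHull(k); M=cv2.moments(h)
    (ex,ey),ax,an=cv2.fitEllipse(h)
    return np.array([x0+(M['m10']/M['m00']+.5)/8-.5,y0+(M['m01']/M['m00']+.5)/8-.5]),np.array(ax)/8
E
python3 - <<'E'
from seg import *
T=load('pics/top0.png');S=load('pics/scene0.png')
for n,k,z,rt,rs in[('collar','grey',.010,(226,191,247,211),(333,215,360,240)),('clamp','yellow',.011,(208,226,230,248),(330,174,356,198)),('car','blue',.0075,(240,213,278,250),(277,186,326,226))]:
    for f,fn,r in((T,'pics/top0.png',rt),(S,'pics/scene0.png',rs)):
        uv,ax=cen(fn,r,k); print(n,uv.round(2),ax.round(1),world(f,uv,z).round(4))
c1=lambda p:(np.array(p)+.5)/4-.5+[190,170]
c2=lambda p:(np.array(p)+.5)/3-.5+[165,120]
a=[world(T,c1(p),.03) for p in[(562,114),(697,155),(656,290),(520,247)]];print(np.mean(a,0))
b=[world(S,c2(p),.03) for p in[(55,340),(192,327),(199,453),(52,468)]];print(np.mean(b,0))
print(np.round(a,4)[:,:2].tolist(),np.round(b,4)[:,:2].tolist())
print('tip',world(T,c1((617,193)),.09),world(S,c2((112,362)),.09))
print('cup',world(T,c1((43,66)),.02),'brush',world(T,c1((270,44)),.01))
E
```

```text
Traceback (most recent call last):
  File "seg.py", line 6, in cen
    cs,_=cv2.findContours(m,0,2); k=max(cs,key=cv2.contourArea); h=cv2.convexHull(k); M=cv2.moments(h)
                                    ~~~^^^^^^^^^^^^^^^^^^^^^^^^
ValueError: max() iterable argument is empty
```

```bash
sed -i 's/g>120/g>88/' seg.py
cat > m1.py <<'E'
from seg import *
T=load('pics/top0.png');S=load('pics/scene0.png')
for n,k,z,rt,rs in[('collar','grey',.010,(226,191,247,211),(333,215,360,240)),('clamp','yellow',.011,(208,226,230,248),(330,174,356,198)),('car','blue',.0075,(240,213,278,250),(277,186,326,226))]:
    for f,fn,r in((T,'pics/top0.png',rt),(S,'pics/scene0.png',rs)):
        uv,ax=cen(fn,r,k); print(n,uv.round(2),ax.round(1),world(f,uv,z).round(4))
c1=lambda p:(np.array(p)+.5)/4-.5+[190,170]
c2=lambda p:(np.array(p)+.5)/3-.5+[165,120]
a=[world(T,c1(p),.03) for p in[(562,114),(697,155),(656,290),(520,247)]];print(np.mean(a,0))
b=[world(S,c2(p),.03) for p in[(55,340),(192,327),(199,453),(52,468)]];print(np.mean(b,0))
print(np.round(a,4)[:,:2].tolist(),np.round(b,4)[:,:2].tolist())
print('tip',world(T,c1((617,193)),.09),world(S,c2((112,362)),.09))
print('cup',world(T,c1((43,66)),.02),'brush',world(T,c1((270,44)),.01))
E
python3 m1.py
```

```text
collar [235.11 200.74] [13.4 13.5] [0.6284 0.1928 0.01  ]
collar [346.1  225.75] [15.5 18.1] [0.6257 0.1922 0.01  ]
clamp [219.14 236.  ] [14.6 14.9] [0.5058 0.2467 0.011 ]
clamp [342.45 184.55] [14.4 17.3] [0.5028 0.2467 0.011 ]
car [258.58 231.79] [31.3 31.4] [0.521  0.1108 0.0075]
car [301.43 206.28] [33.1 39.1] [0.5213 0.1091 0.0075]
[ 0.56171831 -0.17462793  0.03      ]
[ 0.56134153 -0.17623465  0.03      ]
[[0.6365, -0.1349], [0.6017, -0.25], [0.4863, -0.2146], [0.5224, -0.099]] [[0.4871, -0.2161], [0.5217, -0.1019], [0.6354, -0.1358], [0.6011, -0.2511]]
tip [ 0.56524423 -0.1755101   0.09      ] [ 0.56073588 -0.17656667  0.09      ]
cup [0.67771313 0.31234253 0.02      ] brush [0.69877488 0.11688054 0.01      ]
```

```bash
cat > go.py <<'E'
from h import *
s=ctrl.sense(); Rm=R.from_quat(s['tool_rot'],scalar_first=True).as_matrix(); p=s['position']
print('t',round(s['time_s'],2),'tcp',p.round(4),'F',s['wrist_force'].round(1),'w',round(s['gripper_width'],4),'grip',round(s['grip_force'],1)); print('R',Rm.round(3).tolist(),'q7',s['qpos'].round(2))
for a in sys.argv[1:]:
    t=np.array(eval(a)); print(a,(Rm.T@(t-p)/.6).round(4),np.linalg.norm(t-p).round(3)); p=t
E
python3 go.py '[.5,-.05,.2]' '[.627,.1925,.1]'  '[.627,.1925,.003]'
```

```text
t 0.1 tcp [ 0.1767 -0.5992  0.2306] F [-0.   0.6  0.3] w 0.0854 grip 0.0
R [[0.959, 0.283, -0.0], [0.283, -0.959, 0.001], [-0.0, -0.001, -1.0]] q7 [ 1.26  0.33 -0.06  1.46  0.02  1.35 -0.09]
[.5,-.05,.2] [ 0.7757 -0.7254  0.0519] 0.638
[.627,.1925,.1] [ 0.3174 -0.3276  0.1671] 0.291
[.627,.1925,.003] [0.     0.0002 0.1617] 0.097
```

Call:
carry_out:
  series:
    - [[0.77, -0.72, 0.05, 0, 0, 0, 0], [0.77, -0.72, 0.05, 0, 0, 0, 0], [0.77, -0.72, 0.05, 0, 0, 0, 0], [0.77, -0.72, 0.05, 0, 0, 0, 0], [0.77, -0.72, 0.05, 0, 0, 0, 0]]

```text
time_s: 0.72
position: [0.3358, -0.3285, 0.2163]
tool_rot: [0.0, 0.99, 0.143, -0.0]
wrist_force: [1.2, -0.2, -0.3]
gripper_width: 0.0853
grip_force: 0.0
```

```bash
python3 go.py '[.627,.1925,.1]'
```

```text
t 0.72 tcp [ 0.3358 -0.3285  0.2163] F [ 1.2 -0.2 -0.3] w 0.0853 grip 0.0
R [[0.959, 0.283, -0.0], [0.283, -0.959, -0.0], [-0.0, 0.0, -1.0]] q7 [ 0.97  0.01 -0.29  1.86  0.    1.27 -0.61]
[.627,.1925,.1] [ 0.7111 -0.6956  0.1936] 0.608
```

Call:
carry_out:
  series:
    - [[0.71, -0.69, 0.15, 0, 0, 0, 0], [0.71, -0.69, 0.15, 0, 0, 0, 0], [0.71, -0.69, 0.15, 0, 0, 0, 0], [0.71, -0.69, 0.15, 0, 0, 0, 0], [0.71, -0.69, 0.15, 0, 0, 0, 0]]

```text
time_s: 1.35
position: [0.4873, -0.0596, 0.1694]
tool_rot: [0.0, 0.99, 0.143, 0.0]
wrist_force: [0.8, -1.4, 0.4]
gripper_width: 0.0857
grip_force: 0.0
```

```bash
python3 go.py '[.627,.1925,.1]'
```

```text
t 1.35 tcp [ 0.4873 -0.0596  0.1694] F [ 0.8 -1.4  0.4] w 0.0857 grip 0.0
R [[0.959, 0.282, 0.0], [0.282, -0.959, -0.0], [0.0, 0.001, -1.0]] q7 [ 0.61  0.13 -0.62  1.86  0.08  1.18 -1.32]
[.627,.1925,.1] [ 0.3419 -0.3374  0.1156] 0.296
```

Call:
carry_out:
  series:
    - [[0.342, -0.337, 0.11, 0, 0, 0, 0], [0.342, -0.337, 0.11, 0, 0, 0, 0], [0.342, -0.337, 0.11, 0, 0, 0, 0], [0.342, -0.337, 0.11, 0, 0, 0, 0], [0.342, -0.337, 0.11, 0, 0, 0, 0]]

```text
time_s: 1.98
position: [0.6266, 0.1933, 0.1023]
tool_rot: [-0.0, 0.99, 0.144, -0.001]
wrist_force: [0.8, -0.2, 0.6]
gripper_width: 0.0856
grip_force: 0.0
```

Call:
carry_out:
  series:
    - [[0, 0, 0, 0, 0, 0, 0], [0, 0, 0, 0, 0, 0, 0]]

```text
time_s: 2.22
position: [0.6262, 0.19, 0.1032]
tool_rot: [0.0, 0.99, 0.143, -0.0]
wrist_force: [1.0, 0.6, 0.3]
gripper_width: 0.0853
grip_force: 0.0
```

```bash
python3 go.py '[.627,.1925,.1]' '[.627,.1925,.003]'
```

```text
t 2.23 tcp [0.6262 0.19   0.1032] F [1.  0.6 0.3] w 0.0853 grip 0.0
R [[0.959, 0.283, -0.001], [0.283, -0.959, -0.001], [-0.001, 0.0, -1.0]] q7 [ 0.11  0.58 -0.66  1.49  0.37  1.2  -1.89]
[.627,.1925,.1] [ 0.0025 -0.0035  0.0054] 0.004
[.627,.1925,.003] [ 2.000e-04 -1.000e-04  1.617e-01] 0.097
```

Call:
carry_out:
  series:
    - [[0.002, -0.003, 0.08, 0, 0, 0, 0], [0.0027, -0.0036, 0.14, 0, 0, 0, 0], [0.0027, -0.0036, 0.166, 0, 0, 0, 0], [0.0027, -0.0036, 0.166, 0, 0, 0, 0.2], [0.0027, -0.0036, 0.166, 0, 0, 0, 0.35]]

```text
time_s: 2.85
position: [0.6285, 0.1932, 0.006]
tool_rot: [-0.0, 0.99, 0.143, 0.001]
wrist_force: [0.5, -0.4, -0.2]
gripper_width: 0.0559
grip_force: 0.3
```

Call:
carry_out:
  series:
    - [[0, 0, 0, 0, 0, 0, 0.6], [0, 0, 0, 0, 0, 0, 1], [0, 0, 0, 0, 0, 0, 1], [0, 0, 0, 0, 0, 0, 1]]

```text
time_s: 3.35
position: [0.6288, 0.1933, 0.0066]
tool_rot: [0.0, 0.99, 0.143, 0.002]
wrist_force: [-2.2, -2.5, 7.5]
gripper_width: 0.0465
grip_force: 61.4
```

```bash
python3 go.py '[.627,.1925,.1]'
```

```text
t 3.35 tcp [0.6288 0.1933 0.0066] F [-2.2 -2.5  7.5] w 0.0465 grip 61.4
R [[0.959, 0.282, 0.003], [0.282, -0.959, 0.0], [0.003, 0.001, -1.0]] q7 [ 0.08  0.69 -0.62  1.55  0.44  1.04 -1.94]
[.627,.1925,.1] [-0.0027  0.0006 -0.1556] 0.093
```

Call:
carry_out:
  series:
    - [[0, 0, -0.02, 0, 0, 0, 1], [0, 0, -0.1, 0, 0, 0, 1], [0, 0, -0.2, 0, 0, 0, 1], [0, 0, -0.25, 0, 0, 0, 1], [0, 0, -0.25, 0, 0, 0, 1]]

```text
time_s: 3.98
position: [0.6288, 0.1942, 0.1583]
tool_rot: [-0.0, 0.99, 0.143, 0.003]
wrist_force: [0.2, -0.1, -1.7]
gripper_width: 0.0463
grip_force: 62.1
```

```bash
python3 go.py '[.5615,-.1755,.15]'; python3 - <<'E'
from h import *
o=[]
for n,c in(('scene',(280,130,420,270)),('top',(180,150,320,290))):
    snap(n,f'pics/{n}1.png'); im=cv2.imread(f'pics/{n}1.png')[c[1]:c[3],c[0]:c[2]]
    o.append(cv2.convertScaleAbs(cv2.resize(im,(400,400),interpolation=cv2.INTER_CUBIC),alpha=1.6,beta=10))
cv2.imwrite('pics/c3.png',np.hstack(o))
E
```

```text
t 3.98 tcp [0.6288 0.1942 0.1583] F [ 0.2 -0.1 -1.7] w 0.0463 grip 62.1
R [[0.959, 0.283, 0.006], [0.283, -0.959, 0.002], [0.006, 0.0, -1.0]] q7 [ 0.12  0.53 -0.68  1.44  0.34  1.29 -1.87]
[.5615,-.1755,.15] [-0.282   0.5592  0.0122] 0.376
```

View pics/c3.png

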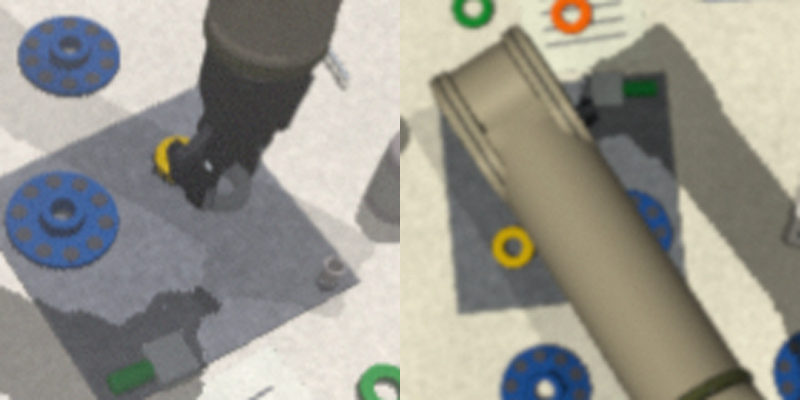

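The collar is held by the pads at about (345,195) in the scene view, roughly central and level. Next I carry it to the spindle.

Call:
carry_out:
  series:
    - [[-0.282, 0.559, 0.012, 0, 0, 0, 1], [-0.282, 0.559, 0.012, 0, 0, 0, 1], [-0.282, 0.559, 0.012, 0, 0, 0, 1], [-0.282, 0.559, 0.012, 0, 0, 0, 1], [-0.282, 0.559, 0.012, 0, 0, 0, 1]]

```text
time_s: 4.7
position: [0.5698, -0.1161, 0.1468]
tool_rot: [-0.0, 0.99, 0.143, -0.001]
wrist_force: [0.8, 0.2, -1.5]
gripper_width: 0.0466
grip_force: 62.0
```

```bash
python3 go.py '[.5625,-.1752,.15]'
```

```text
t 4.7 tcp [ 0.5698 -0.1161  0.1468] F [ 0.8  0.2 -1.5] w 0.0466 grip 62.0
R [[0.959, 0.283, -0.002], [0.283, -0.959, 0.0], [-0.002, -0.001, -1.0]] q7 [ 0.63  0.37 -0.62  1.66  0.23  1.19 -1.33]
[.5625,-.1752,.15] [-0.0396  0.091  -0.0053] 0.06
```

Call:
carry_out:
  series:
    - [[-0.04, 0.091, 0, 0, 0, 0, 1], [-0.04, 0.091, 0, 0, 0, 0, 1], [-0.04, 0.091, 0, 0, 0, 0, 1], [-0.04, 0.091, 0, 0, 0, 0, 1]]

```text
time_s: 5.2
position: [0.5639, -0.1713, 0.1477]
tool_rot: [-0.0, 0.99, 0.144, -0.0]
wrist_force: [-0.2, 0.6, -0.7]
gripper_width: 0.0465
grip_force: 62.1
```

```bash
python3 go.py '[.5625,-.1752,.112]'; python3 - <<'E'
from h import *
o=[]
for n,c in(('scene',(145,170,285,310)),('top',(270,150,410,290))):
    snap(n,f'pics/{n}2.png'); im=cv2.imread(f'pics/{n}2.png')[c[1]:c[3],c[0]:c[2]]
    o.append(cv2.convertScaleAbs(cv2.resize(im,(400,400),interpolation=cv2.INTER_CUBIC),alpha=1.6,beta=10))
cv2.imwrite('pics/c4.png',np.hstack(o))
E
```

```text
t 5.2 tcp [ 0.5639 -0.1713  0.1477] F [-0.2  0.6 -0.7] w 0.0465 grip 62.1
R [[0.958, 0.285, -0.001], [0.285, -0.958, 0.001], [-0.0, -0.001, -1.0]] q7 [ 0.7   0.38 -0.6   1.64  0.22  1.2  -1.23]
[.5625,-.1752,.112] [-0.004   0.0056  0.0595] 0.036
```

View pics/c4.png

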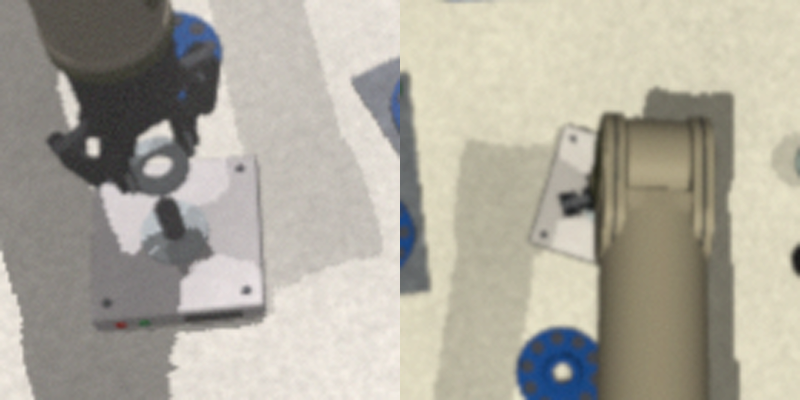

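The collar sits level between the fingers at crop (160,167), with the spindle tip at (166,203) below it. I'll measure both with this one camera so its bias cancels.

```bash
python3 - <<'E'
from h import *
f=load('pics/scene2.png'); c=lambda p:(np.array(p)+.5)*.35-.5+[145,170]
print('collar',world(f,c((159.5,167)),.151),'bore top',world(f,c((157.5,165)),.157))
for p in((164,203),(166,205)): print('tip',world(f,c(p),.09))
print('spindle base pred',c((0,0)),[((pix(f,[.5615,-.1755,z])-[145,170]+.5)/.35-.5).round(1) for z in(.036,.09)], 'tcp collar pred',((pix(f,[.563,-.1713,.151])-[145,170]+.5)/.35-.5).round(1))
E
```

```text
collar [ 0.5637592  -0.17036633  0.151     ] bore top [ 0.56500957 -0.17133102  0.157     ]
tip [ 0.56181772 -0.17671539  0.09      ]
tip [ 0.56428078 -0.17572515  0.09      ]
spindle base pred [144.675 169.675] [array([175.5, 230.3]), array([165.3, 202.2])] tcp collar pred [158.1 166.6]
```

Call:
carry_out:
  series:
    - [[0, 0, 0.03, 0, 0, 0, 1], [0, 0, 0.03, 0, 0, 0, 1], [0, 0, 0.03, 0, 0, 0, 1]]

```text
time_s: 5.68
position: [0.5636, -0.1731, 0.1298]
tool_rot: [-0.0, 0.99, 0.143, -0.0]
wrist_force: [0.1, -0.2, -1.3]
gripper_width: 0.0465
grip_force: 62.0
```

```bash
python3 go.py '[.562,-.1755,.105]'
```

```text
t 5.67 tcp [ 0.5636 -0.1731  0.1298] F [ 0.1 -0.2 -1.3] w 0.0465 grip 62.0
R [[0.959, 0.283, -0.001], [0.283, -0.959, 0.0], [-0.0, -0.0, -1.0]] q7 [ 0.7   0.39 -0.59  1.66  0.24  1.16 -1.23]
[.562,-.1755,.105] [-0.0037  0.0031  0.0413] 0.025
```

Offset by 3 mm. I'll correct it, descend to just above the tip, then ease onto the taper.

Call:
carry_out:
  series:
    - [[-0.0037, 0.0031, 0, 0, 0, 0, 1], [-0.0037, 0.0031, 0.03, 0, 0, 0, 1], [-0.0037, 0.0031, 0.05, 0, 0, 0, 1], [-0.0037, 0.0031, 0.065, 0, 0, 0, 1], [-0.0037, 0.0031, 0.065, 0, 0, 0, 1]]

```text
time_s: 6.3
position: [0.5616, -0.1755, 0.0901]
tool_rot: [-0.0, 0.99, 0.143, -0.001]
wrist_force: [1.1, -0.5, -0.1]
gripper_width: 0.0466
grip_force: 62.1
```

```bash
python3 go.py '[.562,-.1755,.0386]'
```

```text
t 6.3 tcp [ 0.5616 -0.1755  0.0901] F [ 1.1 -0.5 -0.1] w 0.0466 grip 62.1
R [[0.959, 0.283, -0.001], [0.283, -0.959, 0.001], [-0.001, -0.001, -1.0]] q7 [ 0.69  0.44 -0.58  1.69  0.26  1.09 -1.25]
[.562,-.1755,.0386] [0.0007 0.0003 0.0858] 0.051
```

Call:
carry_out:
  series:
    - [[0, 0, 0.008, 0, 0, 0, 1], [0, 0, 0.016, 0, 0, 0, 1], [0, 0, 0.024, 0, 0, 0, 1], [0, 0, 0.03, 0, 0, 0, 1], [0, 0, 0.03, 0, 0, 0, 1]]

```text
time_s: 6.92
position: [0.562, -0.1757, 0.0728]
tool_rot: [-0.0, 0.99, 0.143, -0.0]
wrist_force: [-0.6, -1.0, -0.9]
gripper_width: 0.0464
grip_force: 62.0
```

```bash
python3 go.py '[.562,-.1755,.0386]'
```

```text
t 6.92 tcp [ 0.562  -0.1757  0.0728] F [-0.6 -1.  -0.9] w 0.0464 grip 62.0
R [[0.959, 0.283, -0.0], [0.283, -0.959, 0.0], [-0.0, -0.0, -1.0]] q7 [ 0.69  0.46 -0.57  1.71  0.28  1.06 -1.26]
[.562,-.1755,.0386] [ 0.0001 -0.0004  0.057 ] 0.034
```

Call:
carry_out:
  series:
    - [[0, 0, 0.015, 0, 0, 0, 1], [0, 0, 0.03, 0, 0, 0, 1], [0, 0, 0.045, 0, 0, 0, 1], [0, 0, 0.054, 0, 0, 0, 1], [0, 0, 0.056, 0, 0, 0, 1]]

```text
time_s: 7.55
position: [0.562, -0.1757, 0.0391]
tool_rot: [-0.0, 0.99, 0.143, -0.0]
wrist_force: [0.6, 0.0, -0.1]
gripper_width: 0.0464
grip_force: 62.1
```

Call:
carry_out:
  series:
    - [[0, 0, 0.001, 0, 0, 0, 1], [0, 0, 0.001, 0, 0, 0, 1]]

```text
time_s: 7.8
position: [0.5622, -0.1757, 0.0391]
tool_rot: [0.0, 0.99, 0.143, 0.0]
wrist_force: [-0.5, -0.6, -1.1]
gripper_width: 0.0465
grip_force: 62.1
```

Call:
carry_out:
  series:
    - [[0, 0, 0.002, 0, 0, 0, 1], [0, 0, 0.003, 0, 0, 0, 1], [0, 0, 0.003, 0, 0, 0, 1]]

```text
time_s: 8.18
position: [0.5624, -0.1758, 0.0386]
tool_rot: [0.0, 0.99, 0.143, 0.0]
wrist_force: [-6.1, 1.9, 12.5]
gripper_width: 0.0467
grip_force: 63.5
```

Call:
carry_out:
  series:
    - [[0, 0, -0.002, 0, 0, 0, 0.3], [0, 0, -0.002, 0, 0, 0, 0], [0, 0, -0.002, 0, 0, 0, 0], [0, 0, -0.03, 0, 0, 0, 0], [0, 0, -0.1, 0, 0, 0, 0]]

```text
time_s: 8.8
position: [0.561, -0.1754, 0.0971]
tool_rot: [-0.001, 0.99, 0.143, -0.001]
wrist_force: [0.9, 0.2, 0.8]
gripper_width: 0.0854
grip_force: 0.0
```

Call:
carry_out:
  series:
    - [[0, 0, -0.1, 0, 0, 0, 0], [0, 0, -0.15, 0, 0, 0, 0], [0, 0, -0.15, 0, 0, 0, 0]]

```text
time_s: 9.18
position: [0.5637, -0.1758, 0.1911]
tool_rot: [0.001, 0.99, 0.143, 0.003]
wrist_force: [1.0, 0.4, -0.9]
gripper_width: 0.0856
grip_force: 0.0
```

```bash
python3 go.py '[.521,.11,.12]' '[.521,.11,.011]'
```

```text
t 9.18 tcp [ 0.5637 -0.1758  0.1911] F [ 1.   0.4 -0.9] w 0.0856 grip 0.0
R [[0.959, 0.283, 0.005], [0.283, -0.959, -0.002], [0.005, 0.004, -1.0]] q7 [ 0.72  0.34 -0.61  1.59  0.2   1.27 -1.2 ]
[.521,.11,.12] [ 0.066  -0.4775  0.1171] 0.298
[.521,.11,.011] [-0.0008 -0.0007  0.1817] 0.109
```

Call:
carry_out:
  series:
    - [[0.066, -0.477, 0.1, 0, 0, 0, 0], [0.066, -0.477, 0.1, 0, 0, 0, 0], [0.066, -0.477, 0.1, 0, 0, 0, 0], [0.066, -0.477, 0.1, 0, 0, 0, 0], [0.066, -0.477, 0.1, 0, 0, 0, 0]]

```text
time_s: 9.8
position: [0.5178, 0.1127, 0.1265]
tool_rot: [-0.0, 0.99, 0.144, -0.0]
wrist_force: [1.2, -0.5, 0.0]
gripper_width: 0.0853
grip_force: 0.0
```

Call:
carry_out:
  series:
    - [[0, 0, 0, 0, 0, 0, 0], [0, 0, 0, 0, 0, 0, 0], [0, 0, 0, 0, 0, 0, 0]]

```text
time_s: 10.18
position: [0.5195, 0.1085, 0.1271]
tool_rot: [0.0, 0.99, 0.142, -0.0]
wrist_force: [0.8, -0.2, -0.3]
gripper_width: 0.0851
grip_force: 0.0
```

```bash
python3 go.py '[.521,.11,.12]' '[.521,.11,.011]'; python3 - <<'E'
from h import *
f=snap('scene','pics/scene3.png'); im=f['img'][160:300,150:370,::-1]
cv2.imwrite('pics/c5.png',cv2.convertScaleAbs(cv2.resize(im,None,fx=3.5,fy=3.5,interpolation=cv2.INTER_CUBIC),alpha=1.6,beta=10))
E
```

```text
t 10.18 tcp [0.5195 0.1085 0.1271] F [ 0.8 -0.2 -0.3] w 0.0851 grip 0.0
R [[0.96, 0.281, 0.0], [0.281, -0.96, -0.001], [-0.0, 0.001, -1.0]] q7 [ 0.37  0.3  -0.76  1.81  0.23  1.12 -1.75]
[.521,.11,.12] [ 0.0031 -0.0018  0.0118] 0.007
[.521,.11,.011] [ 0.000e+00 -1.000e-04  1.817e-01] 0.109
```

View pics/c5.png

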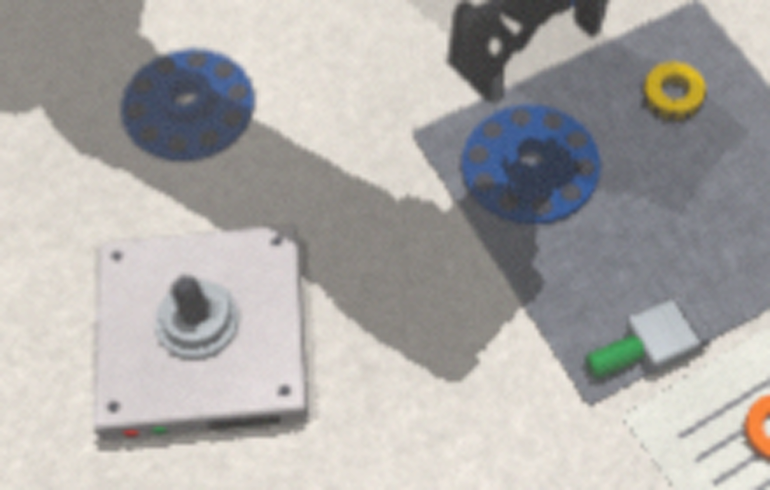

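The collar is seated on the drive at (197,320) and the carousel is free below the gripper. Descending on the hub.

Call:
carry_out:
  series:
    - [[0.003, -0.002, 0.09, 0, 0, 0, 0], [0.003, -0.002, 0.16, 0, 0, 0, 0], [0.003, -0.002, 0.188, 0, 0, 0, 0], [0.003, -0.002, 0.188, 0, 0, 0, 0.2], [0.003, -0.002, 0.188, 0, 0, 0, 0.4]]

```text
time_s: 10.85
position: [0.5217, 0.1118, 0.0159]
tool_rot: [0.0, 0.99, 0.143, 0.001]
wrist_force: [-0.7, 0.5, -0.5]
gripper_width: 0.0521
grip_force: 0.0
```

Call:
carry_out:
  series:
    - [[0, 0, 0, 0, 0, 0, 0.6], [0, 0, 0, 0, 0, 0, 1], [0, 0, 0, 0, 0, 0, 1], [0, 0, 0, 0, 0, 0, 1]]

```text
time_s: 11.35
position: [0.5219, 0.1118, 0.0166]
tool_rot: [0.0, 0.99, 0.143, 0.001]
wrist_force: [-4.7, -0.9, 12.1]
gripper_width: 0.0409
grip_force: 58.9
```

Call:
carry_out:
  series:
    - [[0, 0, -0.02, 0, 0, 0, 1], [0, 0, -0.1, 0, 0, 0, 1], [0, 0, -0.2, 0, 0, 0, 1], [0, 0, -0.25, 0, 0, 0, 1], [0, 0, -0.25, 0, 0, 0, 1]]

```text
time_s: 11.98
position: [0.5221, 0.1122, 0.1678]
tool_rot: [0.0, 0.99, 0.143, 0.003]
wrist_force: [0.5, 0.4, -2.3]
gripper_width: 0.0407
grip_force: 61.0
```

```bash
python3 go.py '[.562,-.1755,.165]'
```

```text
t 11.97 tcp [0.5221 0.1122 0.1678] F [ 0.5  0.4 -2.3] w 0.0407 grip 61.0
R [[0.959, 0.283, 0.006], [0.283, -0.959, 0.0], [0.006, 0.002, -1.0]] q7 [ 0.38  0.26 -0.78  1.76  0.2   1.2  -1.73]
[.562,-.1755,.165] [-0.0719  0.4788  0.0051] 0.29
```

Call:
carry_out:
  series:
    - [[-0.071, 0.478, 0.005, 0, 0, 0, 1], [-0.071, 0.478, 0.005, 0, 0, 0, 1], [-0.071, 0.478, 0.005, 0, 0, 0, 1], [-0.071, 0.478, 0.005, 0, 0, 0, 1], [-0.071, 0.478, 0.005, 0, 0, 0, 1]]

```text
time_s: 12.6
position: [0.56, -0.1791, 0.1604]
tool_rot: [0.0, 0.99, 0.141, -0.001]
wrist_force: [0.2, 0.8, -0.5]
gripper_width: 0.0408
grip_force: 61.0
```

Call:
carry_out:
  series:
    - [[0, 0, 0, 0, 0, 0, 1], [0, 0, 0, 0, 0, 0, 1], [0, 0, 0, 0, 0, 0, 1]]

```text
time_s: 12.98
position: [0.5609, -0.1738, 0.1613]
tool_rot: [-0.0, 0.99, 0.144, 0.0]
wrist_force: [0.3, -0.3, -1.4]
gripper_width: 0.0405
grip_force: 61.0
```

```bash
python3 go.py '[.562,-.1755,.12]'; python3 - <<'E'
from h import *
f=snap('scene','pics/scene4.png'); im=f['img'][180:300,150:270,::-1]
cv2.imwrite('pics/c6.png',cv2.convertScaleAbs(cv2.resize(im,None,fx=4,fy=4,interpolation=cv2.INTER_CUBIC),alpha=1.6,beta=10))
from seg import cen
uv,ax=cen('pics/scene4.png',(165,200,240,260),'blue'); z=ctrl.sense()['position'][2]-.0126
print(uv,ax,world(f,uv,z+.0035))
E
```

```text
t 12.97 tcp [ 0.5609 -0.1738  0.1613] F [ 0.3 -0.3 -1.4] w 0.0405 grip 61.0
R [[0.958, 0.285, -0.0], [0.285, -0.958, 0.0], [0.0, -0.0, -1.0]] q7 [ 0.72  0.36 -0.61  1.63  0.22  1.22 -1.22]
[.562,-.1755,.12] [0.001  0.0033 0.0688] 0.041
[212.38561714 228.69087276] [23.81110954 37.32937241] [ 0.57649772 -0.1459767   0.15227178]
```

View pics/c6.png

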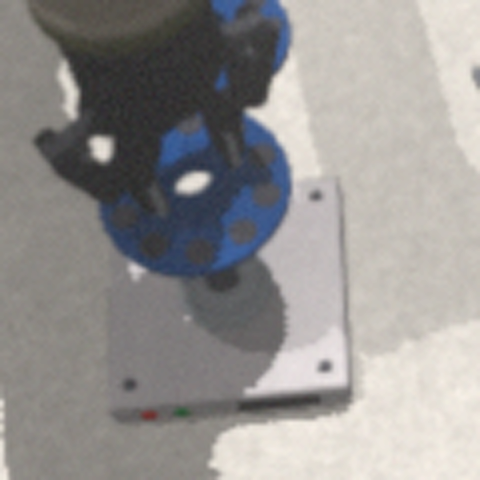

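The carousel is held level, hub up. Its disc edges in the crop are left 100, right 292 and bottom 277. I'll compare these with the projection.

```bash
python3 - <<'E'
from h import *
from scipy.optimize import least_squares
f=load('pics/scene4.png'); t=np.linspace(0,2*np.pi,400)
def ext(xy):
    P=np.array([(pix(f,[xy[0]+.055*np.cos(a),xy[1]+.055*np.sin(a),z])-[150,180]+.5)*4-.5 for z in(.1487,.1557) for a in t[::4]])
    return np.array([P[:,0].min(),P[:,0].max(),P[:,1].max()])
print(ext([.5609,-.1738]))
print(least_squares(lambda p:ext(p)-[100,292,277],[.561,-.174],diff_step=1e-3).x)
E
```

```text
[ 97.31567822 293.6088143  281.50634928]
[ 0.55829886 -0.17268271]
```

Call:
carry_out:
  series:
    - [[0.0033, 0.0034, 0, 0, 0, 0, 1], [0.0033, 0.0034, 0.03, 0, 0, 0, 1], [0.0033, 0.0034, 0.06, 0, 0, 0, 1], [0.0033, 0.0034, 0.078, 0, 0, 0, 1], [0.0033, 0.0034, 0.078, 0, 0, 0, 1]]

```text
time_s: 13.65
position: [0.5626, -0.1767, 0.1131]
tool_rot: [-0.001, 0.99, 0.143, -0.001]
wrist_force: [0.6, -0.4, -0.6]
gripper_width: 0.0409
grip_force: 61.0
```

Call:
carry_out:
  series:
    - [[0, 0, 0, 0, 0, 0, 1], [0, 0, 0, 0, 0, 0, 1]]

```text
time_s: 13.9
position: [0.5637, -0.177, 0.1152]
tool_rot: [0.0, 0.99, 0.143, 0.0]
wrist_force: [-0.7, 0.6, -1.6]
gripper_width: 0.041
grip_force: 61.0
```

```bash
python3 go.py '[.5634,-.1752,.098]' '[.5634,-.1752,.061]'
```

```text
t 13.9 tcp [ 0.5637 -0.177   0.1152] F [-0.7  0.6 -1.6] w 0.041 grip 61.0
R [[0.959, 0.283, 0.001], [0.283, -0.959, -0.0], [0.001, 0.001, -1.0]] q7 [ 0.71  0.41 -0.59  1.67  0.25  1.14 -1.24]
[.5634,-.1752,.098] [ 0.0004 -0.003   0.0286] 0.017
[.5634,-.1752,.061] [-0.0001 -0.      0.0617] 0.037
```

Call:
carry_out:
  series:
    - [[0, -0.002, 0.005, 0, 0, 0, 1], [0, -0.002, 0.015, 0, 0, 0, 1], [0, -0.002, 0.025, 0, 0, 0, 1], [0, -0.002, 0.032, 0, 0, 0, 1], [0, -0.002, 0.032, 0, 0, 0, 1]]

```text
time_s: 14.52
position: [0.5627, -0.1757, 0.0948]
tool_rot: [-0.0, 0.99, 0.143, -0.0]
wrist_force: [0.0, 0.1, -1.0]
gripper_width: 0.041
grip_force: 61.0
```

```bash
python3 go.py '[.5634,-.1752,.061]'
```

```text
t 14.53 tcp [ 0.5627 -0.1757  0.0948] F [ 0.   0.1 -1. ] w 0.041 grip 61.0
R [[0.959, 0.283, -0.001], [0.283, -0.959, 0.0], [-0.001, -0.0, -1.0]] q7 [ 0.7   0.43 -0.59  1.69  0.26  1.1  -1.25]
[.5634,-.1752,.061] [ 0.0014 -0.0004  0.0563] 0.034
```

Call:
carry_out:
  series:
    - [[0.001, 0, 0.01, 0, 0, 0, 1], [0.001, 0, 0.02, 0, 0, 0, 1], [0.001, 0, 0.03, 0, 0, 0, 1], [0.001, 0, 0.04, 0, 0, 0, 1], [0.001, 0, 0.045, 0, 0, 0, 1]]

```text
time_s: 15.15
position: [0.5633, -0.1755, 0.0678]
tool_rot: [-0.0, 0.99, 0.143, -0.0]
wrist_force: [-0.8, -0.5, -0.7]
gripper_width: 0.0408
grip_force: 61.0
```

```bash
python3 go.py '[.5634,-.1752,.0605]'
```

```text
t 15.15 tcp [ 0.5633 -0.1755  0.0678] F [-0.8 -0.5 -0.7] w 0.0408 grip 61.0
R [[0.959, 0.283, -0.0], [0.283, -0.959, 0.0], [-0.0, -0.0, -1.0]] q7 [ 0.69  0.47 -0.58  1.71  0.29  1.05 -1.27]
[.5634,-.1752,.0605] [ 0.0003 -0.0005  0.0121] 0.007
```

Call:
carry_out:
  series:
    - [[0, 0, 0.005, 0, 0, 0, 1], [0, 0, 0.01, 0, 0, 0, 1], [0, 0, 0.012, 0, 0, 0, 1], [0, 0, 0.013, 0, 0, 0, 1], [0, 0, 0.013, 0, 0, 0, 1]]

```text
time_s: 15.78
position: [0.5635, -0.1756, 0.0608]
tool_rot: [0.0, 0.99, 0.143, -0.0]
wrist_force: [-2.0, 1.3, 2.6]
gripper_width: 0.0407
grip_force: 61.3
```

Call:
carry_out:
  series:
    - [[0, 0, 0.002, 0, 0, 0, 1], [0, 0, 0.002, 0, 0, 0, 1]]

```text
time_s: 16.02
position: [0.5636, -0.1756, 0.0606]
tool_rot: [0.0, 0.99, 0.143, -0.0]
wrist_force: [-8.0, 0.3, 15.1]
gripper_width: 0.0404
grip_force: 62.6
```

Contact came at exactly the expected height (0.0606). Releasing and going to the clamp.

Call:
carry_out:
  series:
    - [[0, 0, -0.002, 0, 0, 0, 0.35], [0, 0, -0.002, 0, 0, 0, 0], [0, 0, -0.002, 0, 0, 0, 0], [0, 0, -0.03, 0, 0, 0, 0], [0, 0, -0.1, 0, 0, 0, 0]]

```text
time_s: 16.65
position: [0.5625, -0.1753, 0.1193]
tool_rot: [-0.001, 0.99, 0.143, -0.001]
wrist_force: [0.0, 0.5, -0.1]
gripper_width: 0.0853
grip_force: 0.0
```

Call:
carry_out:
  series:
    - [[0, 0, -0.08, 0, 0, 0, 0], [0, 0, -0.08, 0, 0, 0, 0], [0, 0, -0.08, 0, 0, 0, 0]]

```text
time_s: 17.02
position: [0.5635, -0.1756, 0.1678]
tool_rot: [0.0, 0.99, 0.143, 0.0]
wrist_force: [-0.2, -0.0, -0.4]
gripper_width: 0.0852
grip_force: 0.0
```

```bash
python3 go.py '[.5045,.247,.12]'
```

```text
t 17.02 tcp [ 0.5635 -0.1756  0.1678] F [-0.2 -0.  -0.4] w 0.0852 grip 0.0
R [[0.959, 0.283, 0.001], [0.283, -0.959, -0.001], [0.0, 0.001, -1.0]] q7 [ 0.72  0.36 -0.61  1.61  0.22  1.23 -1.22]
[.5045,.247,.12] [ 0.1048 -0.7035  0.0793] 0.429
```

Call:
carry_out:
  series:
    - [[0.105, -0.703, 0.07, 0, 0, 0, 0], [0.105, -0.703, 0.07, 0, 0, 0, 0], [0.105, -0.703, 0.07, 0, 0, 0, 0], [0.105, -0.703, 0.07, 0, 0, 0, 0], [0.105, -0.703, 0.07, 0, 0, 0, 0]]

```text
time_s: 17.65
position: [0.5195, 0.134, 0.1357]
tool_rot: [0.0, 0.99, 0.143, -0.001]
wrist_force: [1.4, -0.7, -0.5]
gripper_width: 0.0855
grip_force: 0.0
```

```bash
python3 go.py '[.5045,.247,.12]'
```

```text
t 17.65 tcp [0.5195 0.134  0.1357] F [ 1.4 -0.7 -0.5] w 0.0855 grip 0.0
R [[0.959, 0.283, -0.001], [0.283, -0.959, -0.0], [-0.001, 0.0, -1.0]] q7 [ 0.33  0.31 -0.77  1.78  0.24  1.15 -1.8 ]
[.5045,.247,.12] [ 0.0293 -0.1878  0.0262] 0.115
```

Call:
carry_out:
  series:
    - [[0.029, -0.188, 0.025, 0, 0, 0, 0], [0.029, -0.188, 0.025, 0, 0, 0, 0], [0.029, -0.188, 0.025, 0, 0, 0, 0], [0.029, -0.188, 0.025, 0, 0, 0, 0], [0.029, -0.188, 0.025, 0, 0, 0, 0]]

```text
time_s: 18.27
position: [0.5058, 0.2439, 0.1213]
tool_rot: [0.0, 0.99, 0.142, -0.0]
wrist_force: [-0.3, -1.3, 0.4]
gripper_width: 0.0854
grip_force: 0.0
```

```bash
python3 go.py '[.5045,.247,.006]'; python3 - <<'E'
from h import *
f=snap('scene','pics/scene5.png'); a=f['img'][190:290,150:260,::-1]; b=f['img'][130:230,290:400,::-1]
cv2.imwrite('pics/c7.png',cv2.convertScaleAbs(cv2.resize(np.hstack([a,b]),None,fx=3.6,fy=3.6,interpolation=cv2.INTER_CUBIC),alpha=1.6,beta=10))
E
```

```text
t 18.27 tcp [0.5058 0.2439 0.1213] F [-0.3 -1.3  0.4] w 0.0854 grip 0.0
R [[0.96, 0.281, -0.0], [0.281, -0.96, -0.001], [-0.001, 0.001, -1.0]] q7 [ 0.13  0.39 -0.8   1.73  0.31  1.15 -2.04]
[.5045,.247,.006] [-0.0005 -0.0057  0.1922] 0.115
```

View pics/c7.png

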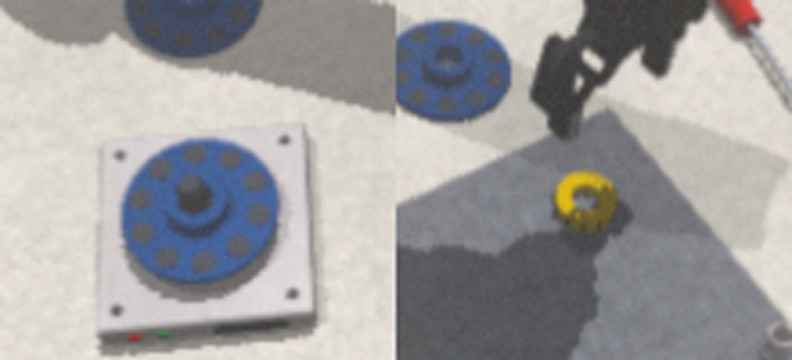

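The carousel is seated flat on the spindle at (200,205), and the clamp is free at (587,200). Gripping the clamp.

Call:
carry_out:
  series:
    - [[0, -0.005, 0.09, 0, 0, 0, 0], [0, -0.005, 0.16, 0, 0, 0, 0], [0, -0.005, 0.193, 0, 0, 0, 0], [0, -0.005, 0.193, 0, 0, 0, 0.2], [0, -0.005, 0.193, 0, 0, 0, 0.35]]

```text
time_s: 18.95
position: [0.5057, 0.2488, 0.0075]
tool_rot: [-0.0, 0.99, 0.143, 0.001]
wrist_force: [-0.3, -0.8, 0.2]
gripper_width: 0.0558
grip_force: 0.2
```

Call:
carry_out:
  series:
    - [[0, 0, 0, 0, 0, 0, 0.6], [0, 0, 0, 0, 0, 0, 1], [0, 0, 0, 0, 0, 0, 1], [0, 0, 0, 0, 0, 0, 1]]

```text
time_s: 19.45
position: [0.5058, 0.2489, 0.0084]
tool_rot: [0.0, 0.99, 0.143, 0.002]
wrist_force: [-2.3, -2.9, 11.2]
gripper_width: 0.0471
grip_force: 59.6
```

Call:
carry_out:
  series:
    - [[0, 0, -0.02, 0, 0, 0, 1], [0, 0, -0.1, 0, 0, 0, 1], [0, 0, -0.2, 0, 0, 0, 1], [0, 0, -0.28, 0, 0, 0, 1], [0, 0, -0.28, 0, 0, 0, 1]]

```text
time_s: 20.08
position: [0.5063, 0.25, 0.1791]
tool_rot: [-0.001, 0.99, 0.143, 0.004]
wrist_force: [0.8, -0.3, -0.4]
gripper_width: 0.0467
grip_force: 61.9
```

```bash
python3 go.py '[.562,-.1755,.16]'
```

```text
t 20.07 tcp [0.5063 0.25   0.1791] F [ 0.8 -0.3 -0.4] w 0.0467 grip 61.9
R [[0.959, 0.283, 0.008], [0.283, -0.959, 0.003], [0.008, -0.0, -1.0]] q7 [ 0.15  0.34 -0.83  1.67  0.26  1.24 -2.02]
[.562,-.1755,.16] [-0.1121  0.7064  0.0306] 0.43
```

Call:
carry_out:
  series:
    - [[-0.11, 0.705, 0.02, 0, 0, 0, 1], [-0.11, 0.705, 0.02, 0, 0, 0, 1], [-0.11, 0.705, 0.02, 0, 0, 0, 1], [-0.11, 0.705, 0.02, 0, 0, 0, 1], [-0.11, 0.705, 0.02, 0, 0, 0, 1]]

```text
time_s: 20.7
position: [0.5454, -0.0632, 0.1652]
tool_rot: [0.0, 0.99, 0.143, 0.0]
wrist_force: [0.8, 0.5, -0.6]
gripper_width: 0.047
grip_force: 61.9
```

```bash
python3 go.py '[.5632,-.1753,.155]'
```

```text
t 20.7 tcp [ 0.5454 -0.0632  0.1652] F [ 0.8  0.5 -0.6] w 0.047 grip 61.9
R [[0.959, 0.283, 0.0], [0.283, -0.959, -0.0], [0.0, 0.0, -1.0]] q7 [ 0.62  0.28 -0.68  1.72  0.19  1.2  -1.4 ]
[.5632,-.1753,.155] [-0.0244  0.1876  0.0171] 0.114
```

Call:
carry_out:
  series:
    - [[-0.0244, 0.186, 0.017, 0, 0, 0, 1], [-0.0244, 0.186, 0.017, 0, 0, 0, 1], [-0.0244, 0.186, 0.017, 0, 0, 0, 1], [-0.0244, 0.186, 0.017, 0, 0, 0, 1], [-0.0244, 0.186, 0.017, 0, 0, 0, 1]]

```text
time_s: 21.32
position: [0.5633, -0.1706, 0.1552]
tool_rot: [-0.0, 0.99, 0.144, 0.0]
wrist_force: [-0.5, -0.8, -0.4]
gripper_width: 0.0466
grip_force: 61.9
```

Call:
carry_out:
  series:
    - [[0, 0, 0, 0, 0, 0, 1], [0, 0, 0, 0, 0, 0, 1]]

```text
time_s: 21.58
position: [0.5632, -0.1718, 0.1551]
tool_rot: [0.0, 0.99, 0.143, 0.0]
wrist_force: [0.0, -0.1, -0.1]
gripper_width: 0.0471
grip_force: 61.9
```

```bash
python3 go.py '[.5632,-.1753,.11]'; python3 - <<'E'
from seg import *
f=snap('scene','pics/scene6.png'); a=f['img'][190:270,160:270,::-1]
cv2.imwrite('pics/c8.png',cv2.convertScaleAbs(cv2.resize(a,None,fx=5,fy=5,interpolation=cv2.INTER_CUBIC),alpha=1.6,beta=10))
E
```

```text
t 21.57 tcp [ 0.5632 -0.1718  0.1551] F [ 0.  -0.1 -0.1] w 0.0471 grip 61.9
R [[0.959, 0.284, 0.0], [0.284, -0.959, -0.0], [0.0, 0.0, -1.0]] q7 [ 0.72  0.37 -0.61  1.63  0.23  1.21 -1.23]
[.5632,-.1753,.11] [-0.0017  0.0055  0.0751] 0.045
```

View pics/c8.png

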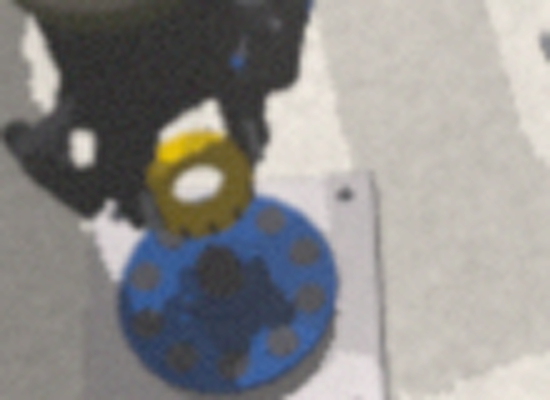

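The clamp is held level at crop (199,184) with the spindle tip below at about (218,262).

```bash
python3 - <<'E'
from h import *
f=load('pics/scene6.png'); c=lambda p:(np.array(p)+.5)/5-.5+[160,190]
print(world(f,c((199,184)),.1577),world(f,c((218,262)),.09))
E
```

```text
[ 0.56254021 -0.17138773  0.1577    ] [ 0.56615889 -0.17524592  0.09      ]
```

Call:
carry_out:
  series:
    - [[-0.001, 0.005, 0, 0, 0, 0, 1], [-0.001, 0.005, 0.03, 0, 0, 0, 1], [-0.001, 0.005, 0.06, 0, 0, 0, 1], [-0.001, 0.005, 0.085, 0, 0, 0, 1], [-0.001, 0.005, 0.085, 0, 0, 0, 1]]

```text
time_s: 22.25
position: [0.5624, -0.1751, 0.102]
tool_rot: [-0.001, 0.99, 0.143, -0.001]
wrist_force: [1.0, 0.3, -0.3]
gripper_width: 0.0465
grip_force: 61.9
```

Call:
carry_out:
  series:
    - [[0, 0, 0, 0, 0, 0, 1], [0, 0, 0, 0, 0, 0, 1]]

```text
time_s: 22.5
position: [0.5639, -0.1755, 0.1046]
tool_rot: [0.0, 0.99, 0.143, 0.001]
wrist_force: [-0.5, -0.7, -0.5]
gripper_width: 0.0468
grip_force: 61.9
```

```bash
python3 go.py '[.5632,-.1753,.088]' '[.5632,-.1753,.0744]'
```

```text
t 22.5 tcp [ 0.5639 -0.1755  0.1046] F [-0.5 -0.7 -0.5] w 0.0468 grip 61.9
R [[0.959, 0.283, 0.001], [0.283, -0.959, -0.0], [0.001, 0.001, -1.0]] q7 [ 0.71  0.42 -0.6   1.68  0.26  1.12 -1.25]
[.5632,-.1753,.088] [-0.0011 -0.0006  0.0277] 0.017
[.5632,-.1753,.0744] [-0.     -0.      0.0227] 0.014
```

Call:
carry_out:
  series:
    - [[-0.001, 0, 0.01, 0, 0, 0, 1], [-0.001, 0, 0.018, 0, 0, 0, 1], [-0.001, 0, 0.026, 0, 0, 0, 1], [-0.001, 0, 0.034, 0, 0, 0, 1], [-0.001, 0, 0.038, 0, 0, 0, 1]]

```text
time_s: 23.12
position: [0.5627, -0.1755, 0.0807]
tool_rot: [-0.0, 0.99, 0.143, -0.0]
wrist_force: [-0.6, -0.5, -0.2]
gripper_width: 0.0467
grip_force: 61.9
```

Call:
carry_out:
  series:
    - [[0, 0, 0.004, 0, 0, 0, 1], [0, 0, 0.008, 0, 0, 0, 1], [0, 0, 0.01, 0, 0, 0, 1], [0, 0, 0.01, 0, 0, 0, 1]]

```text
time_s: 23.62
position: [0.5628, -0.1756, 0.0751]
tool_rot: [0.0, 0.99, 0.143, -0.0]
wrist_force: [-0.1, 0.1, -0.7]
gripper_width: 0.0468
grip_force: 61.9
```

Call:
carry_out:
  series:
    - [[0, 0, 0.001, 0, 0, 0, 1], [0, 0, 0.002, 0, 0, 0, 1], [0, 0, 0.003, 0, 0, 0, 1], [0, 0, 0.003, 0, 0, 0, 1]]

```text
time_s: 24.12
position: [0.563, -0.1756, 0.0744]
tool_rot: [0.0, 0.99, 0.143, 0.0]
wrist_force: [-4.4, 0.9, 10.4]
gripper_width: 0.0467
grip_force: 63.0
```

Home at 0.0744, as predicted. Releasing and backing off.

Call:
carry_out:
  series:
    - [[0, 0, -0.002, 0, 0, 0, 0.3], [0, 0, -0.002, 0, 0, 0, 0], [0, 0, -0.002, 0, 0, 0, 0], [0, 0, -0.03, 0, 0, 0, 0], [0, 0, -0.1, 0, 0, 0, 0]]

```text
time_s: 24.75
position: [0.5618, -0.1753, 0.1333]
tool_rot: [-0.001, 0.99, 0.143, -0.001]
wrist_force: [0.9, -0.1, 1.0]
gripper_width: 0.0851
grip_force: 0.0
```

Call:
carry_out:
  series:
    - [[-0.1, 0, -0.15, 0, 0, 0, 0], [-0.2, -0.1, -0.2, 0, 0, 0, 0], [-0.2, -0.1, -0.2, 0, 0, 0, 0], [-0.2, -0.1, -0.2, 0, 0, 0, 0]]

```text
time_s: 25.25
position: [0.4302, -0.1516, 0.2579]
tool_rot: [0.004, 0.99, 0.143, 0.002]
wrist_force: [0.6, -0.9, 0.3]
gripper_width: 0.0856
grip_force: 0.0
```

```bash
python3 go.py; python3 - <<'E'
from h import *
f=snap('scene','pics/scene7.png'); a=f['img'][150:300,80:280,::-1]
cv2.imwrite('pics/c9.png',cv2.convertScaleAbs(cv2.resize(a,None,fx=4,fy=4,interpolation=cv2.INTER_CUBIC),alpha=1.6,beta=10))
E
```

```text
t 25.25 tcp [ 0.4302 -0.1516  0.2579] F [ 0.6 -0.9  0.3] w 0.0856 grip 0.0
R [[0.959, 0.283, 0.006], [0.283, -0.959, -0.007], [0.004, 0.008, -1.0]] q7 [ 0.91 -0.04 -0.65  1.82 -0.02  1.35 -1.02]
```

View pics/c9.png

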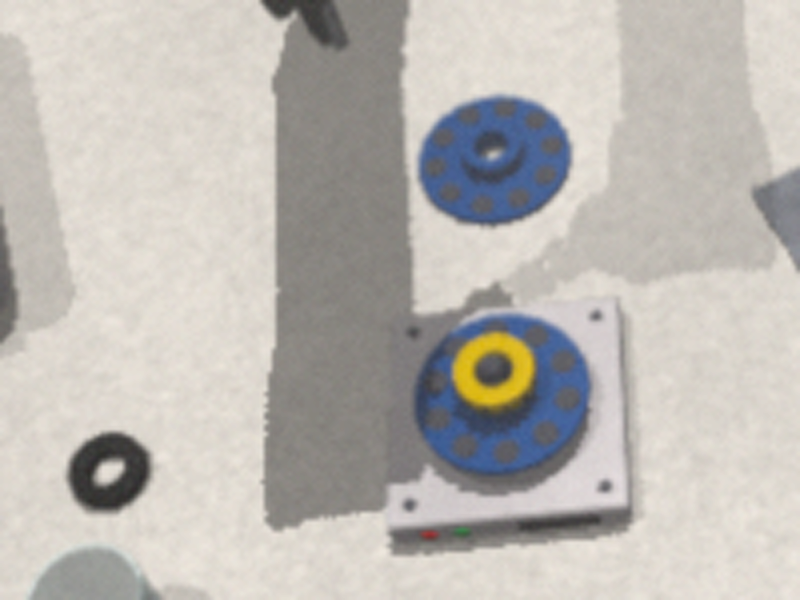

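The stack is complete and flat, with the clamp at (493,370) on the hub and the arm clear.

```bash
python3 -c "
from bench import ctrl
print(ctrl.hand_in())"
```

```text
the job is handed in; nothing more can be done
None
```

The collar, blue carousel (hub up) and yellow clamp ring are stacked on the spindle, each lowered to contact at its calculated home height; I handed the job in at about 25 s with the arm clear, and no verdict came back.

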